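# Nest, spray and lock away the graded beakers

## Robot

A 6-joint arm with a two-finger parallel gripper is mounted at the origin on a cart in front of the work surface, level with it; the furniture and walls round the work are solid. World frame = base frame: x ahead of the robot, y to its left, z up, the work surface at z = 0. Lengths are in m, angles in rad, forces in N, time in s.
With the tool pointing down it reaches from about 0.275 to 0.875 m from the base axis. Payload 12.5 kg.
Tool frame: the origin (TCP) lies on the centre line of the jaws, within the pads' length; the fingertips stand r.finger_overhang ahead of it and the grasp point (between the pads) lies 3 mm ahead of it (r.finger_overhang is the distance from the TCP to the fingertips, in m); z points along the fingers, y is the line along which they close (so a half turn about z gives the same grasp; the last joint's range is limited). The gripper opens to 85 mm and grips with 20 to 120 N. Pads are 22 mm wide; open, the fingers measure 114 mm over their backs; the gripper's body (76 mm by 85 mm) begins 54 mm behind the grasp point. The pads swing forward as they close: fully open they stand 13 mm farther back than shut.
Start: joints at [1.127, 0.351, 1.652, -0, 1.139, -0.085], TCP at [0.193, 0.515, 0.253] pointing down, gripper open.
Joint ranges: [-2.75, 2.75], [-0.79, 2.1], [0.01, 2.65], [-1.57, 4.71], [0.07, 3.14], [-2.87, 2.87]. Speed limits (rad/s): [2.22, 2.22, 2.79, 3.14, 3.14, 3.14].

## Interface

Orientations are given as a unit quaternion [x, y, z, w].
In Python, from cell import r, optics gives the robot as it stands. The module is installed in compiled form; this text tells all that it offers. Calls block until the motion is done:
- r.move_to(position, orientation): joint-space move of the TCP to a pose.
- r.move_linear(position, rot=None, vel=0.15): straight line of the TCP; rot=None keeps the orientation; vel is the mean speed in m/s.
- r.set_joints(angles): joint-space move.
- r.set_gripper(opening, squeeze=None): opening from 0.0 (shut) to 1.0 (fully open); squeeze is the grip in N (None keeps the last); returns when the fingers have stopped.
- r.sleep(seconds).
- r.inverse_kinematics(position, orientation): joint angles nearest the present ones, or None.
- optics.get_image(name): name is "scene" or "top" or "wrist"; returns a dict with "pixels" (400x640x3 uint8, red, green, blue), "depth" (400x640 float32, m along the optical axis (not along the pixel's ray), 0 where there is no reading), "fx", "fy", "cx", "cy" (pixels), "camera_from_world" (4x4, takes a point from world to camera coordinates); the wrist camera has in their place "mount" (4x4, takes a point from camera to tool coordinates, whose origin is the TCP and whose axes are the flange's). Camera axes: x right, y down, z forward; pixel columns grow to the right and rows downward; lengths in m; the calibration is good to about 2 mm. A picture is of the moment at which its call begins: read the wrist's pose just before it.
A pose or a line that the arm cannot do raises r.PlanningError and nothing moves.
- r.hand_in(): hands the job in; it is judged then, once.
Readings, each from a call of its own:
- r.current_t(): time.
- r.current_q(): joint angles.
- r.current_qvel(): joint speeds.
- r.current_effort(): joint torques, N m.
- r.current_tool_pos(): TCP position.
- r.current_ee_rot(): TCP orientation.
- r.current_contact_force(): force on the tool from outside, world axes, zero at the start.
- r.current_torque(): the same for the moment, N m.
- r.current_opening(): opening from 0.0 (shut) to 1.0 (fully open).
- r.current_finger_force(): force on a finger pad.
Only numpy, scipy, OpenCV 4.12 (cv2) and the standard library are available. Lean on these libraries where they do the work, as an engineer would, in place of code of your own. Each camera call takes 0.05 s, during which the arm holds its last target. There are 200 camera calls.

## Task

Put the set of aluminium beakers away: swing the keeper bar on the stand wide open, then nest all the beakers that are out on the bench, upright and in size order, the largest standing in the stand's dock ring and each of the others right down inside the next larger. Then give the nested set a short spray by pressing the canister's nozzle cap fully down and letting it come back up, and after that swing the keeper bar shut across the set until it clicks home in its detent. Leave the other things on the bench where they are.

Things in the scene. Friction and masses are not known exactly. Their poses are not given: they have to be found in the camera images.
- beaker_a: largest beaker: plain round aluminium, straight-sided, outside diameter 68 mm, height 56 mm, wall 2.5 mm (bore 63 mm), solid foot whose inner floor is 20 mm above the underside; mass about 160 g. Stands mouth up. Origin at the centre of the underside, z up. Nested, each beaker stands on the inner floor of the next larger, its rim 18 mm above that one's (16 mm if a size between is absent).
- beaker_b: second largest beaker: plain round aluminium, straight-sided, outside diameter 57 mm, height 54 mm, wall 2.5 mm (bore 52 mm), solid foot whose inner floor is 20 mm above the underside; mass about 120 g. Stands mouth up. Origin at the centre of the underside, z up. May be absent.
- beaker_c: second smallest beaker: plain round aluminium, straight-sided, outside diameter 46 mm, height 52 mm, wall 2.5 mm (bore 41 mm), solid foot whose inner floor is 20 mm above the underside; mass about 90 g. Stands mouth up. Origin at the centre of the underside, z up. May be absent.
- beaker_d: smallest beaker: plain round aluminium, straight-sided, outside diameter 35 mm, height 50 mm, wall 2.5 mm (bore 30 mm), solid foot whose inner floor is 20 mm above the underside; mass about 70 g. Stands mouth up. Origin at the centre of the underside, z up. May be absent.
- dock (a point): centre of the dock on the stand's fixed grey board (125 x 285 x 10 mm), on the board's top face; z up, y along the board. The dock is a 74 mm bore in a ring 8 mm high. From here, in mm: spray canister (58 diameter) at x 0, y -135; bar's pivot post (18 diameter) at x 0, y +90; detent post (40 x 16 in x, y) at x +3, y -75, its top 129 above the board.
- bar (a joint): angle of the keeper bar about the upright pivot post, rad: 0 wide open, pointing along the stand's +x from the pivot (stop); 1.57 shut, pointing along the stand's -y over the dock (stop). Stays where left (light friction). From 1.45 to 1.56 it rides over a sprung detent ball (about 4 N at the knob), then clicks home and is held.
- knob (a point): centre of the top of the black round knob (22 mm diameter, 30 mm high) fixed upright on the keeper bar, 128 mm from the pivot axis and 156 mm above the board. The steel bar is 16 mm wide, 10 mm thick, reaches 168 mm from the pivot; its underside is 116 mm above the board, just over a rightly nested set (up to 110 mm high).
- nozzle (a joint): how far the canister's sprung nozzle cap is pressed down, m: 0 up, 0.008 fully down (bottom stop). The spring needs 3 N to start and 7 N at the bottom and pushes the cap back up when let go.
- nozzle_top (a point): centre of the flat top face of the nozzle cap (a grey round push cap, 33 mm diameter, 18 mm high, its small spout pointing at the dock), on top of the canister; 137 mm above the board when up; moves with the cap.
- loupe_loose: bystander: black round loupe, 50 mm diameter, 20 mm high; leave alone
- tin_loose: bystander: round white sample tin, 51 mm diameter, 27 mm high; leave alone
Not all that is in view belongs to the job. Leave any green or pink look-alike of the beaker_c alone.

How it is judged:
On the way, in this order (a step that is already met when the one before it is completed fails the run):
1. keeper bar swung wide open (value of joint bar below 0.3 rad), for 0.2 s.
2. all beakers that are present nested in size order in the dock (horizontal distance between each of beaker_a, beaker_b, beaker_c, beaker_d and dock below 0.022 m and z of beaker_a in the frame of dock below 0.007 m and angle between each of beaker_a, beaker_b, beaker_c, beaker_d's own z axis and vertical below 0.15 rad and z of beaker_b in the frame of dock below 0.027 m and z of beaker_c in the frame of dock below 0.047 m and z of beaker_d in the frame of dock below 0.067 m and linear speed of each of beaker_a, beaker_b, beaker_c, beaker_d below 0.02 m/s and contact force between the fingers and beaker_a below 0.1 N and contact force between the fingers and beaker_b below 0.1 N and contact force between the fingers and beaker_c below 0.1 N and contact force between the fingers and beaker_d below 0.1 N), for 0.3 s.
3. nozzle cap pressed fully down (value of joint nozzle above 0.0062 m), for 0.05 s.
4. nozzle cap let up again (value of joint nozzle below 0.0015 m), for 0.1 s.
5. keeper bar shut in its detent (value of joint bar above 1.53 rad), for 0.2 s.
At the end, for the whole second after the job is handed in: Present beakers nested in size order in the dock: each within 22 mm of its centre, at most 7 mm above its height of 0, 20, 40, 60 mm (largest to smallest) over the board, within 0.15 rad of upright, at rest; nozzle cap up (under 1.5 mm); keeper bar past its detent (over 1.53 rad) (horizontal distance between each of beaker_a, beaker_b, beaker_c, beaker_d and dock below 0.022 m and z of beaker_a in the frame of dock below 0.007 m and angle between each of beaker_a, beaker_b, beaker_c, beaker_d's own z axis and vertical below 0.15 rad and z of beaker_b in the frame of dock below 0.027 m and z of beaker_c in the frame of dock below 0.047 m and z of beaker_d in the frame of dock below 0.067 m and linear speed of each of beaker_a, beaker_b, beaker_c, beaker_d below 0.02 m/s and value of joint bar above 1.53 rad and value of joint nozzle below 0.0015 m); the robot touches nothing.
It fails at once if a bystander object moved more than 30 mm (distance of any of loupe_loose, tin_loose from where it was at the start of the episode above 0.03 m).
It fails at once if the nozzle cap sprayed before the beakers are nested in the dock (largest beaker not in the dock) (value of joint nozzle above 0.0062 m and horizontal distance between beaker_a and dock above 0.06 m).
Of beaker_b, beaker_c, beaker_d only 2 to 3 are there at a start; the rules pass over those that are not, and their reading is None.
At some moment in a run one of beaker_a, beaker_b, beaker_c, beaker_d may be knocked a few centimetres aside while the robot is not near it.
It also fails if it takes over 200 s, if anything falls off the work surface, if the arm or the gripper's body presses on something with over 40 N, if the wrist force passes 120 N, or if a joint passes its speed limit or range.

## Working session

There is one attempt and no reset: what is moved stays moved. The work goes in short steps, each a Python script; the robot and the scene stay as the last script left them, time stands still between calls to the robot, and variables do not carry over. Pictures are saved under pics/ and viewed, at most 14 in all, crops included, and the job is handed in when it is done.

```bash
mkdir -p pics && python3 - <<'E'
from cell import r, optics
import cv2,numpy as np
for n in ("top","scene"):
    d=optics.get_image(n); cv2.imwrite(f"pics/{n}0.png",d["pixels"][:,:,::-1]); np.savez(f"{n}0.npz",**d)
    print(n,d["fx"],d["cx"],d["cy"],np.round(np.linalg.inv(d["camera_from_world"]),3).tolist())
print(r.finger_overhang,r.current_t(),r.current_ee_rot(),r.current_opening())
E
```

```text
top 374.21079116077993 323.33663126251014 199.65781326398562 [[-0.027, -0.994, 0.101, 0.468], [-1.0, 0.026, -0.014, -0.051], [0.012, -0.102, -0.995, 1.125], [0.0, 0.0, 0.0, 1.0]]
scene 430.0817941928696 316.36567567198597 199.80659607733608 [[-0.528, 0.351, -0.773, 1.364], [0.849, 0.197, -0.491, 0.477], [-0.02, -0.915, -0.402, 0.535], [0.0, 0.0, 0.0, 1.0]]
0.022 0.1 [ 1.78443058e-01  9.83950084e-01 -5.37039951e-04 -1.38643039e-04] 1.0000166215858906
```

View pics/top0.png

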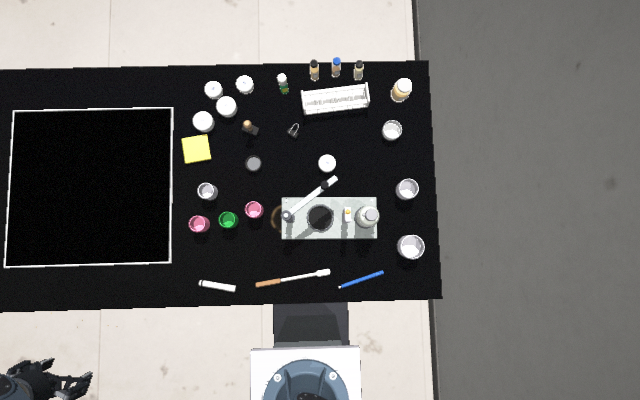

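View pics/scene0.png

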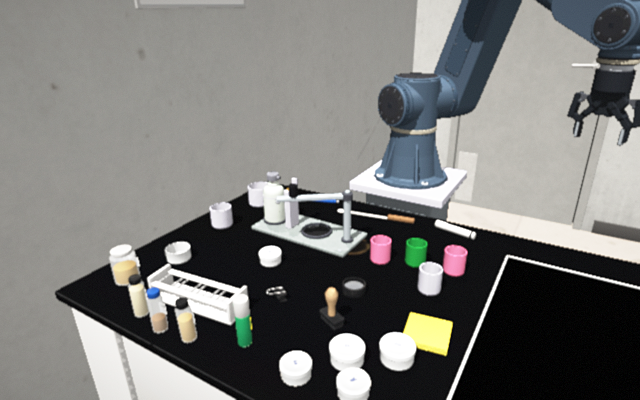

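```bash
python3 - <<'E'
import cv2,numpy as np
a=cv2.imread("pics/top0.png")
cv2.imwrite("pics/c1.png",cv2.resize(a[105:275,180:440],None,fx=3,fy=3,interpolation=cv2.INTER_CUBIC))
d=np.load("top0.npz");T=np.linalg.inv(d["camera_from_world"])
def P(u,v):
    z=d["depth"][v,u];p=np.array([(u-d["cx"])/d["fx"]*z,(v-d["cy"])/d["fy"]*z,z,1]);return np.round((T@p)[:3],3)
for n,u,v in [("s",207,191),("big",407,189),("big2",411,247),("dish",392,130),("w",327,163),("loupe",253,163),("pk",254,210),("dock",320,218),("board",335,235),("pivot",286,216),("canc",368,217),("det",347,215),("barend",334,181),("knob",325,186)]: print(n,P(u,v))
E
```

```text
s [0.616 0.278 0.019]
big [ 0.606 -0.317  0.022]
big2 [ 0.434 -0.32   0.022]
dish [ 0.794 -0.285 -0.002]
w [ 0.689 -0.08   0.028]
loupe [0.698 0.142 0.011]
pk [0.555 0.139 0.021]
dock [ 0.527 -0.055  0.012]
board [ 0.475 -0.099  0.008]
pivot [0.527 0.034 0.144]
canc [ 0.519 -0.18   0.149]
det [ 0.527 -0.128  0.115]
barend [ 0.618 -0.095  0.136]
knob [ 0.601 -0.07   0.164]
```

View pics/c1.png

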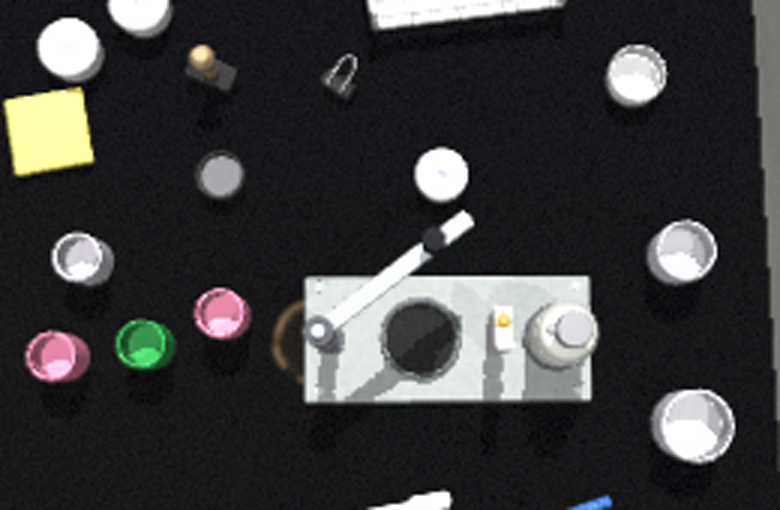

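```bash
cat > h.py <<'E'
from cell import r, optics
import cv2, numpy as np, time
from scipy.optimize import least_squares
from scipy.spatial.transform import Rotation as R
def cloud(d,T):
    v,u=np.mgrid[0:400,0:640]; z=d["depth"]
    p=np.stack([(u-d["cx"])/d["fx"]*z,(v-d["cy"])/d["fy"]*z,z],-1)
    return p@T[:3,:3].T+T[:3,3]
def top():
    d=optics.get_image("top"); return d,cloud(d,np.linalg.inv(d["camera_from_world"]))
def wrist():
    T=np.eye(4);T[:3,:3]=R.from_quat(r.current_ee_rot()).as_matrix();T[:3,3]=r.current_tool_pos()
    d=optics.get_image("wrist"); return d,cloud(d,T@np.asarray(d["mount"]))
def near(P,c,rad,z0,z1):
    m=(np.hypot(P[...,0]-c[0],P[...,1]-c[1])<rad)&(P[...,2]>z0)&(P[...,2]<z1)
    return P[m]
def circ(p,rad=None):
    c0=p[:,:2].mean(0)
    if rad is None:
        s=least_squares(lambda x:np.hypot(p[:,0]-x[0],p[:,1]-x[1])-x[2],[*c0,.03],loss="soft_l1",f_scale=.002)
    else: s=least_squares(lambda x:np.hypot(p[:,0]-x[0],p[:,1]-x[1])-rad,c0,loss="soft_l1",f_scale=.002)
    return s.x
def down(yaw): # tool z down, tool y axis at world angle yaw
    y=np.array([np.cos(yaw),np.sin(yaw),0]);z=np.array([0,0,-1.]);x=np.cross(y,z)
    return R.from_matrix(np.stack([x,y,z],1)).as_quat()
E
python3 - <<'E'
from h import *
d,P=top()
H={"A":(.434,-.32,.056),"B":(.606,-.317,.054),"C":(.616,.278,.052)}
for n,(x,y,h) in H.items():
    p=near(P,(x,y),.055,h-.006,h+.006); print(n,len(p),np.round(circ(p),4),round(np.median(p[:,2]),4))
p=near(P,(.79,-.285),.05,.006,.09);print("dish",len(p),p[:,2].max(),np.ptp(p[:,:2],axis=0))
v,u=np.where((abs(P[...,2]-.010)<.005)&(abs(P[...,0]-.525)<.1)&(abs(P[...,1]+.075)<.2))
m=np.zeros((400,640),np.uint8);m[v,u]=1
m=cv2.morphologyEx(m,cv2.MORPH_OPEN,np.ones((3,3)))
q=P[m>0][:,:2].astype(np.float32);(c,wh,a)=cv2.minAreaRect(q*1000);print("board",c,wh,a)
for n,c,rad,z0,z1 in [("noz",(.519,-.18),.03,.142,.16),("piv",(.527,.034),.03,.135,.16),("knob",(.601,-.07),.03,.155,.18),("ring",(.527,-.055),.05,.015,.022),("white",(.689,-.08),.04,.02,.04),("det",(.527,-.128),.03,.12,.15)]:
    p=near(P,c,rad,z0,z1);print(n,len(p),np.round(np.median(p,0),4),np.round((p.min(0)+p.max(0))/2,4),np.round(np.ptp(p,axis=0),3))
d,W=wrist()
T=np.asarray(d["mount"]);Q=cloud(d,T)
m=(d["depth"]>0)&(Q[...,2]<.06)
print("fingers in tool frame",m.sum(),Q[m].min(0),Q[m].max(0));print(np.round(T,3).tolist())
cv2.imwrite("pics/w0.png",d["pixels"][:,:,::-1])
E
```

```text
A 79 [ 0.4372 -0.3153  0.0324] 0.055
B 65 [ 0.605  -0.3132  0.0269] 0.0536
C 58 [0.6142 0.2721 0.0215] 0.0505
dish 107 0.030909136319729802 [0.06419093 0.05430389]
board (528.2925415039062, -82.86686706542969) (282.2305603027344, 122.8912582397461) 88.43926239013672
noz 121 [ 0.5262 -0.1888  0.1466] [ 0.5267 -0.1877  0.1463] [0.032 0.034 0.008]
piv 106 [0.5329 0.0319 0.1391] [0.5343 0.0292 0.1407] [0.034 0.037 0.011]
knob 57 [ 0.6061 -0.0676  0.1654] [ 0.6063 -0.0686  0.1635] [0.02  0.018 0.016]
ring 91 [ 0.5283 -0.0564  0.0176] [ 0.5296 -0.0555  0.0185] [0.078 0.078 0.007]
white 230 [ 0.6911 -0.0806  0.0258] [ 0.6916 -0.0806  0.0261] [0.051 0.048 0.01 ]
det 27 [ 0.5153 -0.1305  0.1377] [ 0.5253 -0.1292  0.1312] [0.03  0.015 0.022]
fingers in tool frame 47434 [-0.01209033 -0.07377094 -0.0771506 ] [0.02211237 0.07535303 0.01015882]
[[-0.0, -0.961, -0.278, 0.071], [1.0, -0.001, 0.001, 0.0], [-0.001, -0.278, 0.961, -0.12], [0.0, 0.0, 0.0, 1.0]]
```

View pics/w0.png

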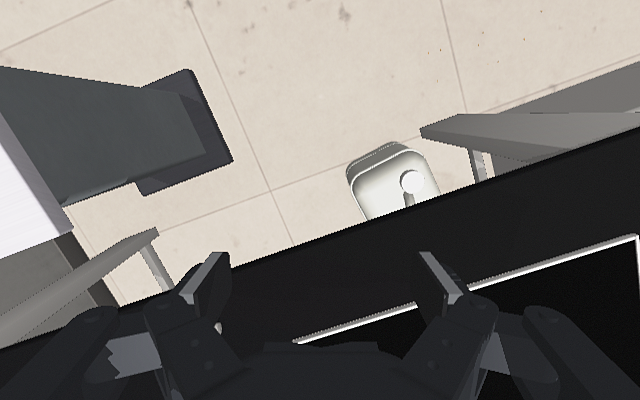

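```bash
cat >> h.py <<'E'
YAW=-.027; DOCK=np.array([.530,-.0555]); PIV=np.array([.5324,.0345])
def pick_yaw(pos,yaw):
    best=None
    for y in (yaw,yaw+np.pi,yaw-np.pi):
        q=r.inverse_kinematics(pos,down(y))
        if q is not None:
            c=abs(np.array(q)-r.current_q()).max()+abs(q[5])*.5
            if best is None or c<best[0]: best=(c,y)
    return best[1]
def up(z=.32):
    p=list(r.current_tool_pos());
    if p[2]<z: p[2]=z; r.move_linear(p,vel=.2)
def knobxy(b):
    a=YAW-b; return PIV+.128*np.array([np.cos(a),np.sin(a)])
def swing(b0,b1,z,off,v=.1,n=8):
    for b in np.linspace(b0,b1,n+1)[1:]:
        r.move_linear([*knobxy(b),z],rot=down(YAW-b+np.pi/2+off),vel=v)
def st(): print("t",round(r.current_t(),1),np.round(r.current_tool_pos(),4),"F",np.round(r.current_contact_force(),1),"op",round(r.current_opening(),3))
E
python3 - <<'E'
from h import *
b=.91; xy=knobxy(b)
y=pick_yaw([*xy,.3],YAW-b+np.pi/2); off=y-(YAW-b+np.pi/2)
print(off); r.set_gripper(.45,squeeze=30)
r.move_to([*xy,.3],down(y)); d,Q=wrist();m=cloud(d,np.asarray(d["mount"]));k=(d["depth"]>0)&(m[...,2]<.05)
print("tip z",m[k].max(0),m[k].min(0))
p=near(Q,xy,.04,.158,.176);print("knob",len(p),np.median(p,0),xy)
r.move_linear([*xy,.167],vel=.12); st()
swing(b,.03,.167,off); st(); up(); st()
d,P=top(); m=(P[...,2]>.155)&(P[...,2]<.18)&(np.hypot(P[...,0]-PIV[0],P[...,1]-PIV[1])<.145)
k=np.median(P[m],0);print(m.sum(),k,"bar",YAW-np.arctan2(k[1]-PIV[1],k[0]-PIV[0]))
cv2.imwrite("pics/t1.png",d["pixels"][:,:,::-1])
E
```

```text
0.0
tip z [0.02204305 0.06544313 0.02174517] [-0.01214283 -0.06584031 -0.07689144]
knob 484 [ 0.6059151  -0.06623758  0.16515988] [ 0.60820263 -0.06864049]
t 4.6 [ 0.6086 -0.0687  0.1678] F [-0.5 -0.2 -0.4] op 0.452
t 6.9 [0.6601 0.0268 0.167 ] F [ 0.2 -0.1 -0.2] op 0.448
t 7.8 [0.6596 0.0266 0.3186] F [ 0.1  1.  -0.3] op 0.45
7 [0.66429168 0.02209427 0.16522241] bar 0.06678407616456589
```

```bash
cat >> h.py <<'E'
def look(xy,h,yaw,rad=.05,tol=.004,dz=.16):
    r.move_to([*xy,h+dz],down(yaw)); r.sleep(.2)
    d,Q=wrist(); p=near(Q,xy,rad,h-tol,h+tol); p=p
    c=circ(p); print("look",xy,"->",np.round(c,4),len(p),"z",round(np.median(p[:,2]),4),"ext",np.round([*p.min(0)[:2],*p.max(0)[:2]],4)); return c,d
E
python3 - <<'E'
from h import *
y0=pick_yaw([.437,-.315,.22],0.); y1=pick_yaw([*DOCK,.3],0.);print(y0,y1)
y=y0
r.set_gripper(1.0)
c,d=look(DOCK,.018,y,rad=.06,dz=.26); cv2.imwrite("pics/w1.png",d["pixels"][:,:,::-1])
up(.3)
r.move_to([.437,-.315,.3],down(y))
c,d2=look(np.array([.437,-.315]),.056,y); cv2.imwrite("pics/w2.png",d2["pixels"][:,:,::-1])
cv2.imwrite("pics/w12.png",cv2.hconcat([cv2.resize(x["pixels"][:,:,::-1],(400,250)) for x in (d,d2)]))
st()
E
```

```text
0.0 0.0
look [ 0.53   -0.0555] -> [ 0.5293 -0.0535  0.0382] 549 z 0.017 ext [ 0.4895 -0.0927  0.5689 -0.0141]
look [ 0.437 -0.315] -> [ 0.4372 -0.3143  0.0323] 617 z 0.0551 ext [ 0.4035 -0.348   0.4702 -0.2812]
t 11.9 [ 0.4377 -0.3154  0.2177] F [0.4 0.3 0.5] op 1.002
```

View pics/w12.png

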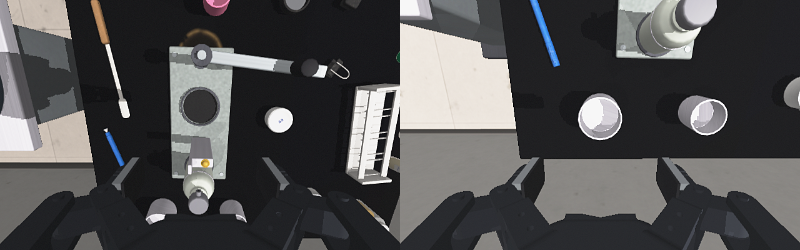

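```bash
cat >> h.py <<'E'
def pick(xy,zt,yaw,sq=40):
    r.move_linear([*xy,zt],vel=.12); r.set_gripper(0.,squeeze=sq); st(); print("ff",np.round(r.current_finger_force(),1))
    p=r.current_tool_pos(); r.move_linear([p[0],p[1],.3],vel=.2); print("op",r.current_opening())
def lower(xy,z,z0,f=12):
    "down from z0 in small steps to z, stop on force"
    r.move_linear([*xy,z0],vel=.12); F0=r.current_contact_force()[2]
    while z0>z-.004:
        z0-=.002; r.move_linear([*xy,z0],vel=.03)
        if r.current_contact_force()[2]-F0>f: break
    p=r.current_tool_pos(); print("stopped z",p[2],"want",z,"F",np.round(r.current_contact_force(),1)); return p[2]-z
E
python3 - <<'E'
from h import *
pick([.4372,-.3143],.050,0.)
D=[.5293,-.0535]
r.move_to([*D,.3],down(0.)); st()
e=lower(D,.060,.075)
st()
E
```

```text
t 13.7 [ 0.4374 -0.3145  0.0507] F [-0.8  1.6  4.8] op 0.769
ff 44.8
op 0.7686243769470941
t 16.2 [ 0.5292 -0.0544  0.2998] F [-0.2  0.6 -1.4] op 0.762
stopped z 0.0606465352135858 want 0.06 F [-9.1  1.5 23.3]
t 20.2 [ 0.5294 -0.0535  0.0606] F [-9.1  1.5 23.3] op 0.764
```

```bash
python3 - <<'E'
from h import *
r.set_gripper(1.0); up(.3)
for o in (.66,.53):
    r.set_gripper(o); d,_=wrist(); m=cloud(d,np.asarray(d["mount"]));k=(d["depth"]>0)&(m[...,2]<.05)&(abs(m[...,0])<.03); print(o,r.current_opening(),"tip z",m[k].max(0))
r.set_gripper(1.0)
c,_=look(np.array([.5293,-.0535]),.066,0.,dz=.2)
up(.3)
r.move_to([.605,-.313,.3],down(0.))
c,_=look(np.array([.605,-.313]),.054,0.)
d,P=top();p=near(P,(.605,-.313),.055,.048,.06);print("B top",circ(p)); st()
E
```

```text
0.66 0.6593853750766003 tip z [0.02194957 0.06599758 0.01933781]
0.53 0.5285057615997985 tip z [0.0219166  0.0652092  0.02068761]
look [ 0.5293 -0.0535] -> [ 0.5289 -0.0534  0.0323] 491 z 0.0651 ext [ 0.4954 -0.0871  0.5619 -0.0201]
look [ 0.605 -0.313] -> [ 0.6055 -0.3126  0.0269] 515 z 0.0531 ext [ 0.5775 -0.3408  0.6336 -0.2848]
B top [ 0.6050969  -0.31262799  0.02648455]
t 25.8 [ 0.6055 -0.3132  0.2157] F [-0.2 -0.2 -0.6] op 1.006
```

```bash
python3 - <<'E'
from h import *
pick([.6055,-.3126],.0593,0.)
D=[.5289,-.0534]
r.move_to([*D,.3],down(0.)); st()
e=lower(D,.0893,.130)
st()
E
```

```text
t 27.6 [ 0.6058 -0.3128  0.0603] F [-1.1  0.1  6.1] op 0.648
ff 41.7
op 0.6470364127432392
t 30.0 [ 0.5294 -0.0543  0.3   ] F [ 0.2 -0.1 -1.5] op 0.646
stopped z 0.09002788753067799 want 0.0893 F [-8.6  1.5 28.9]
t 36.9 [ 0.5293 -0.0535  0.09  ] F [-8.6  1.5 28.9] op 0.647
```

Seated (0.0603+0.030). Release, verify, then look at C.

```bash
python3 - <<'E'
from h import *
r.set_gripper(1.0); up(.3)
look(np.array([.5289,-.0534]),.084,0.,dz=.2)
d,P=top();C=near(P,(.614,.272),.08,.046,.056);print("C top",len(C),circ(C),C.max(0),C.min(0))
y=pick_yaw([.614,.272,.3],0.);print(y)
r.move_to([.614,.272,.3],down(y)); c,d=look(np.array([.614,.272]),.052,y)
cv2.imwrite("pics/w3.png",d["pixels"][:,:,::-1]); st()
E
```

```text
look [ 0.5289 -0.0534] -> [ 0.529  -0.0533  0.0269] 394 z 0.0831 ext [ 0.5009 -0.082   0.5564 -0.0252]
C top 63 [0.62937723 0.2261318  0.02184182] [0.65131556 0.30247341 0.0552635 ] [0.53636901 0.20317637 0.04618323]
0.0
look [0.614 0.272] -> [0.6307 0.2279 0.0214] 185 z 0.051 ext [0.6085 0.2226 0.6505 0.2505]
t 41.0 [0.6148 0.2721 0.2141] F [0.  0.6 0.2] op 0.994
```

View pics/w3.png

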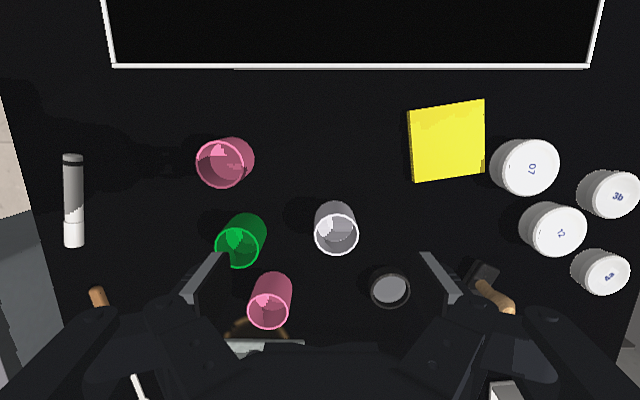

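```bash
python3 - <<'E'
from h import *
c,d=look(np.array([.6307,.2279]),.052,0.)
d,P=top();p=near(P,c[:2],.035,.046,.056);print("top",circ(p))
r.set_gripper(.8)
g=P[(P[...,2]>.03)&(P[...,2]<.06)&(d["pixels"][...,1]>d["pixels"][...,0]+40.)];print("green",np.median(g,0))
pick(c[:2],.052-.014+.0205,0.)
D=[.529,-.0533]
r.move_to([*D,.32],down(0.)); st()
look2=r.current_tool_pos()
e=lower(D,.0585+.050,.150)
st()
E
```

```text
look [0.6307 0.2279] -> [0.6307 0.2277 0.0214] 401 z 0.0511 ext [0.6084 0.2054 0.6535 0.2502]
top [0.63001218 0.22567709 0.02144348]
green [0.53292284 0.20342473 0.04924464]
t 43.7 [0.6311 0.2278 0.0593] F [ 0.2 -0.2  6.1] op 0.512
ff 41.0
op 0.5139135906458452
t 46.2 [ 0.5295 -0.0526  0.3199] F [ 0.4 -0.  -1. ] op 0.512
stopped z 0.10916841138390555 want 0.10850000000000001 F [-3.7  0.  13.9]
t 53.0 [ 0.5293 -0.0533  0.1092] F [-3.7  0.  13.9] op 0.512
```

Seated. Release, verify all, then locate the nozzle with the wrist camera.

```bash
python3 - <<'E'
from h import *
r.set_gripper(1.0); up(.32); r.sleep(.4)
c,d=look(np.array([.529,-.0533]),.102,0.,rad=.045,dz=.22)
cv2.imwrite("pics/w4.png",d["pixels"][:,:,::-1])
N=np.array([.5262,-.188])
r.move_to([*N,.34],down(0.)); r.set_gripper(0.); r.sleep(.2)
d,Q=wrist(); p=near(Q,N,.03,.142,.153);print("noz",len(p),np.median(p,0),(p.min(0)+p.max(0))/2,np.ptp(p,axis=0))
d,P=top();p=near(P,(.66,.03),.04,.155,.18);print("knob",np.median(p,0)); st()
E
```

```text
look [ 0.529  -0.0533] -> [ 0.5291 -0.0536  0.0214] 277 z 0.1011 ext [ 0.5072 -0.0756  0.5509 -0.031 ]
noz 712 [ 0.52622041 -0.187361    0.14615248] [ 0.52621183 -0.18565634  0.14518859] [0.03209489 0.03827691 0.00634301]
knob [0.65648636 0.01956265 0.16518928]
t 57.3 [ 0.5262 -0.188   0.34  ] F [ 0.3 -0.3  0.8] op 0.001
```

View pics/w4.png

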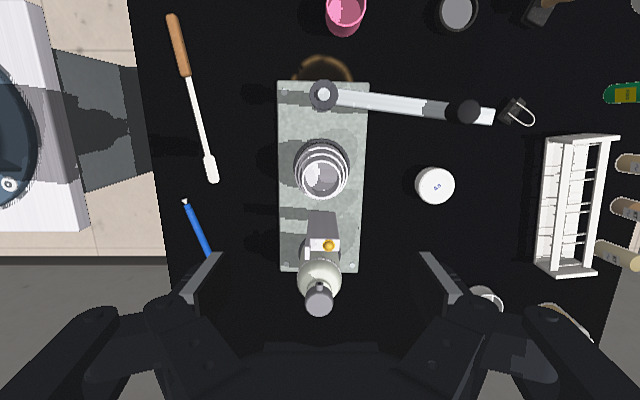

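```bash
python3 - <<'E'
from h import *
N=[.5262,-.1878]
r.move_linear([*N,.185],vel=.12); F0=r.current_contact_force()[2]; z=.172
while z>.155:
    r.move_linear([*N,z],vel=.04); f=r.current_contact_force()[2]-F0; print(round(z,4),round(r.current_tool_pos()[2],4),round(f,1))
    if f>15: break
    z-=.001
r.sleep(.2); st(); r.move_linear([*N,.185],vel=.08); r.sleep(.2); up(.34)
d,Q=wrist(); p=near(Q,N,.03,.135,.153);print("noz",len(p),np.median(p,0)); st()
E
```

```text
0.172 0.1718 -0.2
0.171 0.1711 -0.2
0.17 0.1699 -0.4
0.169 0.1691 1.2
0.168 0.1681 2.9
0.167 0.1671 4.1
0.166 0.166 5.4
0.165 0.165 5.0
0.164 0.1641 5.5
0.163 0.1632 5.2
0.162 0.1622 6.3
0.161 0.1612 6.8
0.16 0.1609 14.2
0.159 0.1609 23.5
t 62.6 [ 0.5264 -0.1879  0.1609] F [-6.3  3.4 23.8] op -0.003
noz 790 [ 0.52625528 -0.18627921  0.14607366]
t 64.3 [ 0.5255 -0.1875  0.3386] F [-0.9 -0.6 -0.7] op 0.0
```

```bash
python3 - <<'E'
from h import *
b=.09; xy=knobxy(b); y=YAW-b+np.pi/2
r.set_gripper(.40)
r.move_to([*xy,.3],down(y)); r.sleep(.1); d,Q=wrist(); p=near(Q,xy,.04,.158,.176);k=np.median(p,0);print("knob",k,xy)
b=YAW-np.arctan2(k[1]-PIV[1],k[0]-PIV[0]);print(b);xy=knobxy(b)
r.move_linear([*xy,.25],rot=down(YAW-b+np.pi/2)); r.move_linear([*xy,.167],vel=.12); st()
swing(b,1.40,.167,0.,v=.12,n=10); st()
for a in np.arange(1.44,1.70,.02):
    swing(a-.02,a,.167,0.,v=.06,n=1); f=r.current_contact_force(); print(round(a,2),np.round(f,1))
    if a>1.56 and np.hypot(f[0],f[1])>14: break
st()
E
```

```text
knob [0.65732462 0.02088373 0.16525264] [0.6595249  0.01955814]
0.08156728645291905
t 67.2 [0.6602 0.0206 0.168 ] F [-0.1  0.3  1. ] op 0.403
t 70.1 [ 0.5515 -0.092   0.1672] F [ 0.2  0.2 -0.5] op 0.401
1.44 [-0.8 -0.3 -0. ]
1.46 [ 1.  -0.1 -0.4]
1.48 [ 0.2  0.5 -0.4]
1.5 [ 0.  -0.1  0.4]
1.52 [ 2.8  0.3 -0.1]
1.54 [ 0.3 -0.7 -0.6]
1.56 [0.1 0.1 1.1]
1.58 [ 0.9  0.2 -0.2]
1.6 [0.4 0.2 0.2]
1.62 [0.7 0.9 0.8]
1.64 [13.5  2.1 -8. ]
1.66 [ 28.5   4.2 -16.1]
t 73.1 [ 0.5216 -0.0925  0.1674] F [ 28.5   4.2 -16.1] op 0.399
```

Pushed against the stop; back the fingers off centre, withdraw, and check.

```bash
python3 - <<'E'
from h import *
swing(1.66,1.60,.167,0.,n=1); st(); up(.34); r.sleep(.2)
d,Q=wrist(); p=near(Q,knobxy(1.57),.04,.158,.176);k=np.median(p,0);print("knob",k,"bar",YAW-np.arctan2(k[1]-PIV[1],k[0]-PIV[0]),"exp",knobxy(1.57))
r.move_to([.45,.2,.35],down(0.)); r.sleep(.3)
d,P=top(); cv2.imwrite("pics/t2.png",cv2.resize(d["pixels"][105:275,180:440,::-1],None,fx=3,fy=3))
p=near(P,knobxy(1.57),.04,.158,.176);k=np.median(p,0);print("knob top",k,"bar",YAW-np.arctan2(k[1]-PIV[1],k[0]-PIV[0]))
p=near(P,(.5262,-.188),.03,.135,.153);print("noz",np.median(p,0)); st()
E
```

```text
t 73.4 [ 0.5252 -0.0932  0.1668] F [-0.4  0.1  0.7] op 0.403
knob [ 0.52831552 -0.09069417  0.16511939] bar 1.5764099223714 exp [ 0.52904631 -0.09345606]
knob top [ 0.52786812 -0.09312939  0.16561331] bar 1.5792895239681346
noz [ 0.5261743  -0.18836704  0.14634888]
t 76.1 [0.4502 0.1996 0.35  ] F [-1.2 -0.1 -0.7] op 0.403
```

View pics/t2.png

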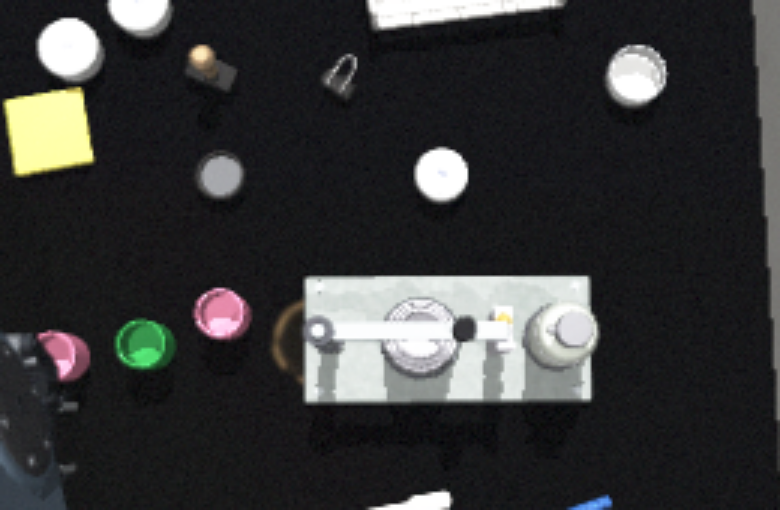

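The bar is shut over the nested set (knob at 464,328), the set is in the dock (420,337), the nozzle is up, and the bystanders have not moved.

```bash
python3 -c "
from cell import r
print(r.hand_in())"
```

```text
the job is handed in; nothing more can be done
None
```

The job is handed in: beakers a, b and c are nested in the dock (d was not on the bench), the nozzle was pressed fully and came back up, and the bar measured about 1.58 rad, shut in its detent; no verdict was returned.

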